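# Seat a cage plate in the corner pocket of a bonding jig

### The arm

A 6-joint arm with a two-finger parallel gripper is mounted at the origin on the work surface. World frame = base frame: x ahead of the robot, y to its left, z up, the work surface at z = 0. Lengths are in m, angles in rad, forces in N, time in s.
With the tool pointing down it reaches from about 0.325 to 0.9 m from the base axis. Payload 3.5 kg.
Tool frame: the origin (TCP) lies on the mounting face of the last link; the fingertips stand 173 mm ahead of it and the grasp point (between the pads) lies 155 mm ahead of it; z points along the fingers, y is the direction in which the jaws open and shut (so a half turn about z gives the same grasp; the last joint's range is limited). The gripper opens to 85 mm and grips with 20 to 120 N. Pads are 22 mm wide; open, the fingers measure 114 mm over their backs; the gripper's body (76 mm by 85 mm) begins 54 mm behind the grasp point. The pads swing forward as they close: fully open they stand 13 mm farther back than shut.
Start: joints at [-0.103, 0.276, -0.026, 1.268, 0, 1.467], TCP at [0.625, -0, 0.405] pointing down, gripper open.
Joint ranges: [-3.12, 3.12], [-0.85, 1.88], [-1.08, 1.24], [-1.95, 2.15], [-1.57, 1.53], [-3.14, 3.14]. Speed limits (rad/s): [2.57, 2.57, 3.14, 3.14, 3.14, 3.14].

### API

Orientations are given as a 3x3 rotation matrix whose columns are the frame's x, y, z axes.
In Python, from plant import telemetry, cams, env gives the robot as it stands.
- The arm moves only by the tool apply_moves, never from a script. Its arguments are lists of equal length, an entry for each row: "translation": the shift along the tool's x, y, z in cm, a list of three; "turn": the turn about the tool's z in degrees. In form: {"translation": [[x, y, z], ...], "turn": [turn, ...]}. A call has 1 to 12 rows; each row shifts and turns the commanded pose from where the row before left it, along the tool's axes as they then stand; what a row does not reach is not made up. A row lasts 1/10 s, in which the tool goes at most 50 mm and 8.59 degrees, less where a joint would pass 70% of its speed; a pose out of reach is approached as far as the arm can. A call with a gripper value outside its range is refused whole. "grip" is the finger opening in cm, from 0 to 8.54, set as the call begins (left out, the last holds). The fingers move at their own pace and stop on an object; "grip_force" is the grip in N (left out, the last holds). Time passes only in rows, so rows that do not move let the fingers close. It gives the time, the measured TCP pose, the force and the opening at its end, in the units of the state.
- telemetry.sense(): the state, without advancing time (a new reading comes with each control period).
- cams.snapshot(name): name is "scene" or "side" or "wrist"; returns a dict with "frame" (400x640x3 uint8, red, green, blue), "z_map" (400x640 float32, m along the optical axis (not along the pixel's ray), 0 where there is no reading), "K" (3x3 intrinsics, pixels), "pose" (4x4, takes a point from camera to world coordinates); the wrist camera has in their place "T_tool_cam" (4x4, takes a point from camera to tool coordinates, whose origin is the TCP and whose axes are the flange's). Camera axes: x right, y up, looking along -z (the intrinsics and any distortion apply to the point x, -y, -z); pixel columns grow to the right and rows downward; lengths in m; the calibration is good to about 2 mm. A picture is of the moment at which its call begins: read the wrist's pose just before it.
- env.hand_in(): hands the job in, once; it reports no verdict.
The state is a dict: "t": time; "joint_pos": joint angles; "joint_velocities": joint speeds; "tau": joint torques, N m; "tcp_pos": TCP position; "ee_rot": TCP orientation; "force": force on the tool from outside, world axes, zero at the start; "moment": the same for the moment, N m; "opening": opening from 0.0 (shut) to 1.0 (fully open).
Only numpy, scipy, OpenCV 4.12 (cv2) and the standard library are available. Lean on these libraries where they do the work, as an engineer would, in place of code of your own. Each camera call takes 0.05 s, during which the arm holds its last target. There are 200 camera calls.

### The job

The black square cage plate lying on the aluminium bonding jig must be located for gluing: with the fingertips, push it back until one side lies flat against the long rail, and only then, keeping it against the rail, slide it along into the corner pocket until it is fully home, flush against both the rail and the end stop. Only push it: it is never picked up or tipped. Leave the lens tube, post holder, tape roll and driver where they are, and finish with the hand clear.

Things in the scene. Friction and masses are not known exactly. Their poses are not given: they have to be found in the camera images.
- jig: Bonding jig, fixed on the bench: aluminium base plate 160 (x) x 300 (y) x 10 mm thick, with a steel rail, end stop and keeper on top. Origin: centre of the plate's underside, at bench height; z up, plate top at z = +10 mm. The rail runs along its y axis near the far (+x) edge, the end stop is at the +y end; together with the keeper they form the corner pocket.
- rail_face (a point): Middle of the rail's working face (faces the jig's -x), at jig x = +50, y = 0, z = +18 mm. The rail is straight, parallel to the jig's y axis from y = -145 to +145 mm, 15 mm thick, top 16 mm above the base plate. Axes as the jig's.
- stop_face (a point): Point on the end stop's working face (faces the jig's -y), at jig x = +30, y = +110, z = +18 mm. The stop is square to the rail, reaches from the rail to jig x = -25 mm, is 20 mm thick, its top 16 mm above the base plate. Axes as the jig's.
- pocket (a point): Where the cage plate's centre is when fully home: jig x = +30, y = +90, z = +16 mm. The pocket, open to -y, is 43 mm wide between the rail and the keeper, a strip 10 mm high on jig x = -9 to +7 mm that runs from the stop back to y = +78 mm with a rounded end. A plate that is home still sticks out 8 mm past the keeper's tip. Axes as the jig's.
- cage_plate_center (a point): Centre (half-way up) of the loose cage plate: black square metal plate 40 x 40 x 12 mm, 28 to 56 g, with a 25 mm bore through its middle and rod holes near its corners, lying flat on the base plate 10 mm or more off the rail and short of the pocket, turned up to 0.5 rad from square with the jig. It slides easily (under 1 N). x and y along its sides, z up.
- lens_tube: Bystander: short open black tube, 30 mm diameter, 28 mm high, standing on the jig's base plate near its near left corner. Origin: centre of its underside.
- post_holder: Bystander: black post holder, 25 mm diameter with a 31 mm foot and a steel thumbscrew at its side, 50 mm high, standing on the bench at the near side of the jig. Origin: centre of its underside.
- tape_roll: Bystander: roll of tape, 90 mm diameter, 24 mm high, lying flat on the bench past the end-stop end of the jig. Origin: centre of its underside.
- driver: Bystander: screwdriver 150 mm long with black handle, lying on the bench at the near side of the jig. Origin: underside at the middle of its length.
Not all that is in view belongs to the job. Of the things that look like the part that bears cage_plate_center, the smallest one is meant.

How it is judged:
By the outcome, as a careful person would: the job done as asked, in the order asked, and still so for the second after the job is handed in, with the robot touching nothing.
It also fails if it takes over 43 s, if anything falls off the work surface, if the arm or the gripper's body presses on something with over 40 N, if the wrist force passes 120 N, or if a joint passes its speed limit or range.

## Working session

There is one attempt and no reset: what is moved stays moved. The work goes in short steps, Python scripts to look and compute and a tool call to move; the robot and the scene stay as the last step left them, time stands still between calls to the robot, and variables do not carry over. Pictures are saved under pics/ and viewed, about 8 in all and at most 12, crops included, and the job is handed in when it is done.

Besides the shell and the picture viewer there is one more tool, called after "Call:" as name(argument=value, ...) on one line, values as JSON. apply_moves: Moves the arm, as the interface text tells. Its arguments: {"type":"object","properties":{"translation":{"type":"array"},"turn":{"type":"array"},"grip":{"type":"number"},"grip_force":{"type":"number"}},"required":["translation","turn"]}

```bash
mkdir -p pics; ls
cat > h.py <<'E'
import numpy as np, cv2
from plant import telemetry, cams, env
def pts(s, T=None):
    K=s["K"]; z=s["z_map"]; h,w=z.shape
    v,u=np.mgrid[0:h,0:w]
    P=np.stack([(u-K[0,2])*z/K[0,0], -(v-K[1,2])*z/K[1,1], -z, np.ones_like(z)],-1)
    T=s["pose"] if T is None else T
    W=(P@T.T)[...,:3]; W[z==0]=np.nan
    return W
def wrist():
    st=telemetry.sense(); T=np.eye(4); T[:3,:3]=st["ee_rot"]; T[:3,3]=st["tcp_pos"]
    s=cams.snapshot("wrist"); return s, T@s["T_tool_cam"]
def save(n,f): cv2.imwrite(f"pics/{n}.png", cv2.cvtColor(f,cv2.COLOR_RGB2BGR))
E
python3 - <<'E'
from h import *
s,T=wrist(); save("w0",s["frame"]); np.savez("w0",W=pts(s,T),f=s["frame"])
s2=cams.snapshot("scene"); save("s0",s2["frame"]); np.savez("s0",W=pts(s2),f=s2["frame"])
st=telemetry.sense(); print(st["t"],st["tcp_pos"],st["ee_rot"],st["force"],st["opening"]); print(s["K"],s["T_tool_cam"])
E
```

```text
pics
0.1 [6.24629989e-01 2.60128793e-05 4.03648245e-01] [[-1.89024053e-06  9.99997866e-01 -2.06584110e-03]
 [ 9.99999975e-01  2.35128171e-06  2.23171189e-04]
 [ 2.23175570e-04 -2.06584063e-03 -9.99997841e-01]] [-0.43566454  0.71450423 -0.31418905] 0.9998689113099245
[[346.29082822   0.         314.6753612 ]
 [  0.         346.29082822 194.06742369]
 [  0.           0.           1.        ]] [[-7.95484955e-05  9.63689523e-01  2.67025273e-01  6.88744175e-02]
 [ 9.99999735e-01  2.69890597e-04 -6.76124264e-04 -5.86140728e-04]
 [-7.23641480e-04  2.67025149e-01 -9.63689289e-01  3.08708793e-02]
 [ 0.00000000e+00  0.00000000e+00  0.00000000e+00  1.00000000e+00]]
```

View pics/w0.png

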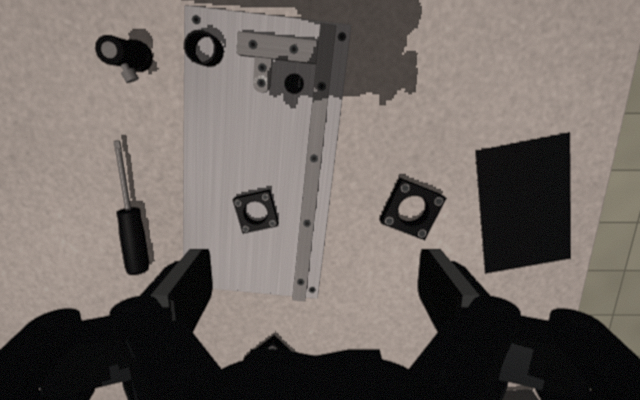

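View pics/s0.png

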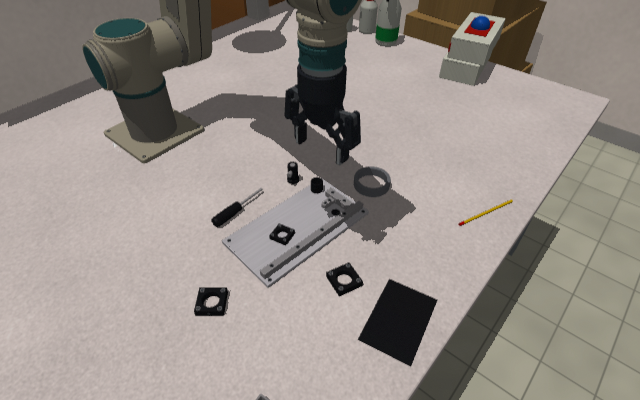

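Wrist view: the plate on the jig is at (256,209). Lookalikes lie off the jig at (412,207) and at the bottom around (273,345), which is (211,301) in the scene view. The one on the jig is visibly the smallest. The pocket is at about (290,82), with the stop at (275,45), the keeper at (262,75) and the rail from (300,295) to (340,30). I'll confirm the sizes and fit the jig next.

```bash
cat >> h.py <<'E'
def rect(mask,W):
    p=W[mask][:,:2].astype(np.float32)*1000
    return cv2.minAreaRect(p), len(p)
def comp(W,u,v,z0,z1):
    m=((W[...,2]>z0)&(W[...,2]<z1)).astype(np.uint8)
    n,l=cv2.connectedComponents(m,connectivity=4); return (l==l[v,u])&(l[v,u]>0)
E
python3 - <<'E'
from h import *
d=np.load("w0.npz"); W=d["W"]; f=d["f"]
for n,u,v in [("plate",240,205),("plate2",395,195),("rail",310,190),("stop",265,45),("keeper",262,78),("base",220,150),("bench",450,250),("tube",193,47),("paper",520,200)]:
    print(n,W[v,u]*1000)
print("rail/stop",rect(comp(W,310,190,.0235,.0285),W))
print("plate",rect(comp(W,240,205,.017,.028),W))
print("plate2",rect(comp(W,395,195,.006,.03),W))
m=comp(W,220,150,.006,.014); print("base",rect(m,W))
s=cv2.resize(f[0:300,170:460],None,fx=2,fy=2,interpolation=cv2.INTER_CUBIC); save("crop0",s)
# rail left edge per row
m=comp(W,310,190,.0235,.0285); E=[]
for v in range(110,290,6):
    c=np.where(m[v])[0]
    if len(c): E.append((*W[v,c[0]][:2]*1000,W[v,c[-1]][0]*1000))
E=np.array(E); a=np.polyfit(E[:,1],E[:,0],1); print("railface x=a*y+b",a, np.std(E[:,0]-np.polyval(a,E[:,1])), E[[0,-1]])
# z map noise
print(np.nanstd(W[100:180,210:230,2])*1000)
E
```

```text
plate [544.03485547 -40.49295392  21.19911622]
plate2 [709.06613933 -30.61596406  16.85651343]
rail [618.57985466 -22.50952599  26.76818505]
stop [577.29422377 116.50569745  25.91401695]
keeper [572.49721998  87.7134496   20.2490808 ]
base [523.57186686  16.26925916   8.57850166]
bench [ 780.97503527 -101.51175235    1.11982609]
tube [507.34221695 115.97155484  17.06804142]
paper [851.97743769 -40.36159713   2.51196546]
rail/stop (((583.037109375, -5.5057830810546875), (289.68377685546875, 89.83187103271484), 84.01795959472656), 5946)
plate (((559.3649291992188, -49.492523193359375), (40.519744873046875, 40.88603210449219), 12.713573455810547), 1028)
plate2 (((729.951416015625, -49.02485275268555), (53.96531677246094, 54.05975341796875), 68.96649169921875), 1895)
base (((562.7310791015625, -3.4892730712890625), (300.32708740234375, 160.16334533691406), 83.88272857666016), 31893)
railface x=a*y+b [1.05954950e-01 6.13969191e+02] 0.3287045169410345 [[ 619.83002717   57.80135744  634.41199994]
 [ 600.21884987 -131.85981403  613.67958033]]
0.7578562400515074
```

View pics/crop0.png

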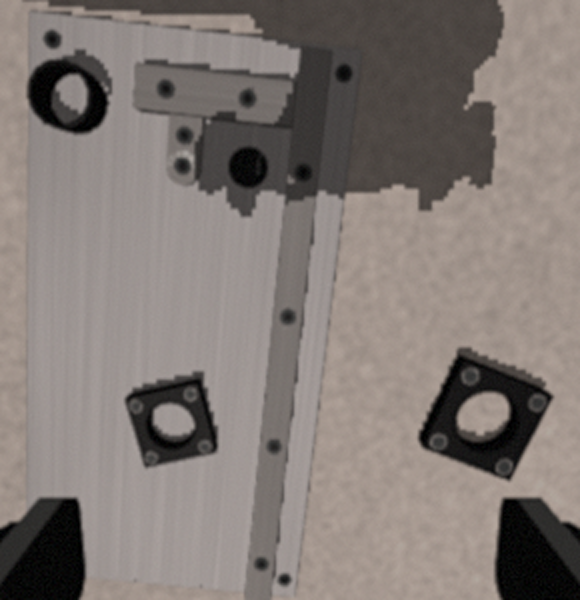

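The plate on the jig at wrist pixel (256,209) measures 40.7 mm, and the lookalike at (412,207) measures 54 mm, so the jig one is the target. The jig centre is (562.7, -3.5) mm with yaw -6.05°. In jig axes the plate is at about (1.5, -46) and turned about 19°. After a 6° turn, tool x is jig y and tool y is jig x. I'll shut the gripper and move behind the plate.

Call:
apply_moves(translation=[[0, 0, 0], [-1.8, -3.9, 0], [-1.8, -3.9, 0], [-1.7, -3.8, 0], [0, 0, 4.0], [0, 0, 4.0], [0, 0, 4.0], [0, 0, 4.0], [0, 0, 0], [0, 0, 0], [0, 0, 0]], turn=[6.05, 0, 0, 0, 0, 0, 0, 0, 0, 0, 0], grip=0)

```text
t: 1.2
tcp_pos: [0.5054, -0.0407, 0.2468]
ee_rot: [[0.105, 0.994, 0.004], [0.994, -0.105, -0.001], [-0.0, 0.004, -1.0]]
force: [-0.4, -1.0, 0.8]
opening: 0.004
```

```bash
cat >> h.py <<'E'
C=np.array([562.7,-3.5]); ex=np.array([.9944,-.1056]); ey=np.array([.1056,.9944])
def J(p):
    d=np.asarray(p)[...,:2]-C; return np.stack([d@ex,d@ey],-1)
def state():
    st=telemetry.sense(); R=st["ee_rot"]
    print("t",round(st["t"],2),"jig",J(st["tcp_pos"]*1000).round(1),"tipz",round(st["tcp_pos"][2]*1000-173,1),"yaw",np.degrees(np.arctan2(R[1,1],R[0,1])).round(2),"F",st["force"].round(1),"op",round(st["opening"],3))
def plate(W):
    # plate's top by height in the jig interior, jig mm
    j=J(W*1000); m=(W[...,2]>.0165)&(W[...,2]<.0275)&(j[...,0]>-45)&(j[...,0]<49)&(j[...,1]>-130)&(j[...,1]<76)
    m=m.astype(np.uint8); n,l,s,c=cv2.connectedComponentsWithStats(m)
    for i in range(1,n):
        if s[i,4]>150: print("plate",s[i,4],cv2.minAreaRect(j[l==i].astype(np.float32)))
E
python3 - <<'E'
from h import *
state()
s,T=wrist(); W=pts(s,T); save("w1",s["frame"]); np.savez("w1",W=W,f=s["frame"]); plate(W)
s2=cams.snapshot("side"); save("sd1",s2["frame"]); W2=pts(s2)
j=J(W2*1000); z=W2[...,2]*1000
for h in (70,75,80,90,100,120):
    m=(abs(z-h)<2.5)&(j[...,0]>-110)&(j[...,0]<0)&(abs(j[...,1]+43)<60)
    if m.sum(): print(h,m.sum(),np.percentile(j[m],[1,99],axis=0).round(1).tolist())
E
```

```text
t 1.2 jig [-53.  -43.1] tipz 73.8 yaw -6.05 F [-0.4 -1.   0.8] op 0.004
plate 3346 ((1.4404535293579102, -46.03009796142578), (40.59299850463867, 41.165138244628906), 19.423057556152344)
75 5 [[-58.3, -36.7], [-45.7, -30.7]]
80 20 [[-63.5, -37.7], [-39.4, -29.4]]
90 30 [[-65.3, -36.6], [-39.0, -28.9]]
100 36 [[-65.3, -45.5], [-38.8, -28.7]]
120 61 [[-80.2, -48.4], [-23.6, -26.3]]
```

View pics/sd1.png

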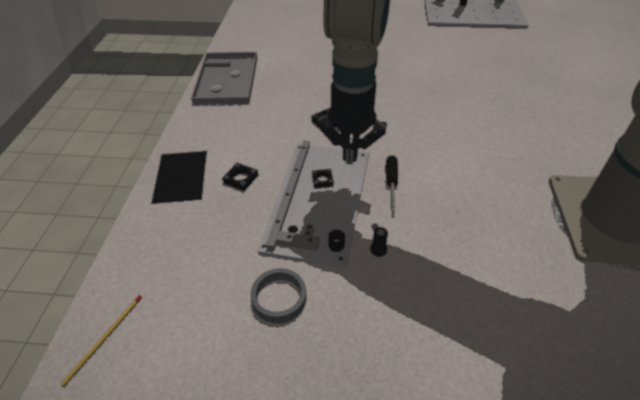

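View pics/w1.png

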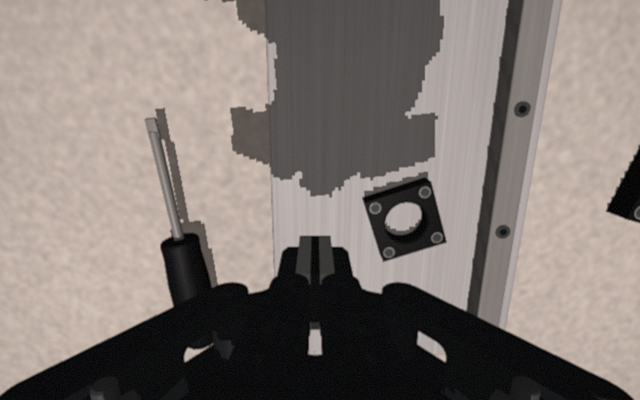

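The side view shows the shut fingers at (350,150), next to the plate at (322,178), with the rail beyond. The wrist view shows the plate at (404,218), undisturbed, and the closed fingers at (315,245) directly behind it. I'll lower to just above the base and push toward the rail.

Call:
apply_moves(translation=[[0, 0, 2.5], [0, 0, 2.5], [0, 0, 1.1], [0, 0, 0], [0, 0, 0]], turn=[0, 0, 0, 0, 0])

```text
t: 1.8
tcp_pos: [0.5049, -0.0406, 0.1848]
ee_rot: [[0.105, 0.994, 0.002], [0.994, -0.105, -0.0], [-0.0, 0.002, -1.0]]
force: [0.3, 0.2, 0.5]
opening: 0.003
```

Call:
apply_moves(translation=[[0, 0.4, 0], [0, 0.4, 0], [0, 0.4, 0], [0, 0.4, 0], [0, 0.4, 0], [0, 0.4, 0], [0, 0.4, 0], [0, 0.4, 0], [0, 0.4, 0], [0, 0.3, 0], [0, 0, 0], [0, 0, 0]], turn=[0, 0, 0, 0, 0, 0, 0, 0, 0, 0, 0, 0])

```text
t: 3.0
tcp_pos: [0.5429, -0.0446, 0.1837]
ee_rot: [[0.105, 0.994, -0.0], [0.994, -0.105, -0.0], [-0.0, -0.0, -1.0]]
force: [0.4, 0.2, 0.8]
opening: 0.004
```

Run:
```python
from h import *
state()
s,T=wrist(); W=pts(s,T); save("w2",s["frame"]); plate(W)
s2=cams.snapshot("side"); plate(pts(s2))
```

```text
t 3.0 jig [-15.4 -43. ] tipz 10.7 yaw -6.05 F [0.4 0.2 0.8] op 0.004
plate 4210 ((5.092716217041016, -44.03635787963867), (27.200950622558594, 69.58782196044922), 89.81558990478516)
plate 263 ((6.089977264404297, -49.054725646972656), (69.78245544433594, 42.88151168823242), 0.18948772549629211)
```

View pics/w2.png

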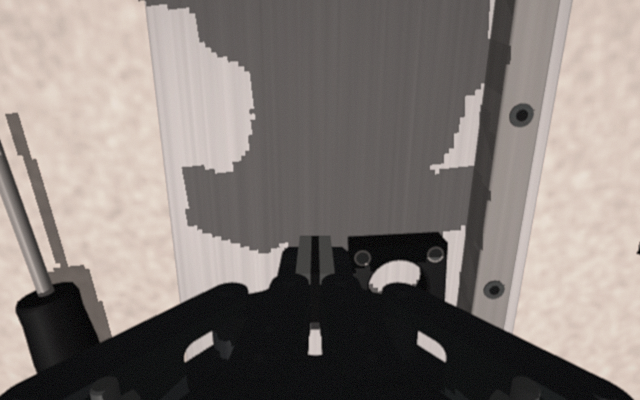

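The plate is at (400,270), already nearly square to the fingers, with about 9 mm left to the rail. The tip has settled to 10.7 mm, close to the base, so I'll lift 2 mm and then push slowly.

Call:
apply_moves(translation=[[0, 0, -0.2], [0, 0, 0], [0, 0.2, 0], [0, 0.2, 0], [0, 0.2, 0], [0, 0.1, 0], [0, 0.1, 0], [0, 0, 0], [0, 0, 0]], turn=[0, 0, 0, 0, 0, 0, 0, 0, 0])

```text
t: 4.0
tcp_pos: [0.5509, -0.0454, 0.1857]
ee_rot: [[0.105, 0.994, 0.0], [0.994, -0.105, -0.0], [-0.0, 0.0, -1.0]]
force: [0.3, 0.3, 0.5]
opening: 0.0
```

Call:
apply_moves(translation=[[0, 0.1, 0], [0, 0, 0], [0, 0, 0]], turn=[0, 0, 0])

```text
t: 4.3
tcp_pos: [0.5518, -0.0456, 0.1857]
ee_rot: [[0.105, 0.994, 0.0], [0.994, -0.105, -0.0], [-0.0, 0.0, -1.0]]
force: [-0.2, -0.8, -0.1]
opening: -0.002
```

Run:
```python
from h import *
state()
s,T=wrist(); W=pts(s,T); save("w3",cv2.resize(s["frame"][200:360,260:560],None,fx=2.5,fy=2.5,interpolation=cv2.INTER_CUBIC))
for v in (245,255,265):
    print(v,[(u,*J(W[v,u]*1000).round(1),(W[v,u,2]*1000).round(0)) for u in range(350,520,6)][::1][:0])
```

```text
t 4.3 jig [ -6.4 -43. ] tipz 12.7 yaw -6.05 F [-0.2 -0.8 -0.1] op -0.002
245 []
255 []
265 []
```

View pics/w3.png

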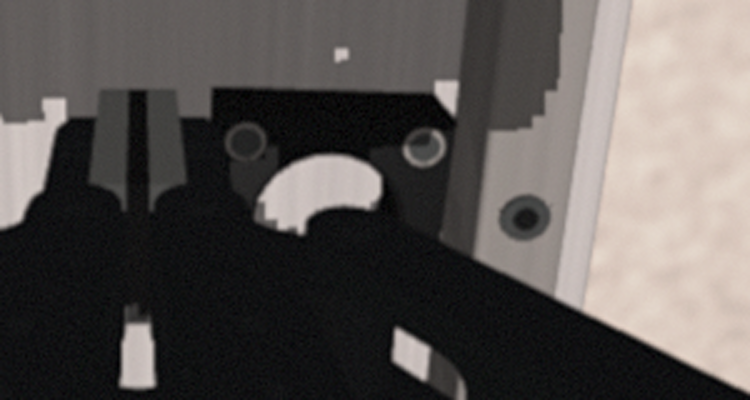

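The plate's right side at crop (455,125) is now very near the rail face, and no contact force shows yet. I'll continue in 0.5 mm steps until the force rises.

Call:
apply_moves(translation=[[0, 0.05, 0], [0, 0.05, 0], [0, 0, 0], [0, 0, 0]], turn=[0, 0, 0, 0])

```text
t: 4.75
tcp_pos: [0.5528, -0.0457, 0.1857]
ee_rot: [[0.105, 0.994, 0.0], [0.994, -0.105, -0.0], [0.0, 0.0, -1.0]]
force: [0.2, 0.4, 0.1]
opening: 0.002
```

Call:
apply_moves(translation=[[0, 0.05, 0], [0, 0, 0], [0, 0, 0]], turn=[0, 0, 0])

```text
t: 5.05
tcp_pos: [0.5533, -0.0457, 0.1857]
ee_rot: [[0.105, 0.994, 0.0], [0.994, -0.105, 0.0], [0.0, 0.0, -1.0]]
force: [-0.5, -0.4, 0.3]
opening: -0.004
```

Call:
apply_moves(translation=[[0, 0.05, 0], [0, 0, 0], [0, 0, 0]], turn=[0, 0, 0])

```text
t: 5.35
tcp_pos: [0.5538, -0.0458, 0.1857]
ee_rot: [[0.105, 0.994, 0.0], [0.994, -0.105, 0.0], [0.0, 0.0, -1.0]]
force: [1.2, -1.0, -0.0]
opening: 0.001
```

Call:
apply_moves(translation=[[0, 0.05, 0], [0, 0, 0], [0, 0, 0]], turn=[0, 0, 0])

```text
t: 5.65
tcp_pos: [0.5543, -0.0458, 0.1857]
ee_rot: [[0.105, 0.994, 0.0], [0.994, -0.105, 0.0], [0.0, 0.0, -1.0]]
force: [-0.0, -0.5, 0.8]
opening: 0.002
```

Call:
apply_moves(translation=[[0, 0.05, 0], [0, 0, 0], [0, 0, 0]], turn=[0, 0, 0])

```text
t: 5.95
tcp_pos: [0.5548, -0.0459, 0.1857]
ee_rot: [[0.105, 0.994, 0.0], [0.994, -0.105, -0.0], [0.0, 0.0, -1.0]]
force: [-0.5, -0.9, 1.0]
opening: -0.002
```

Call:
apply_moves(translation=[[0, 0.05, 0], [0, 0, 0], [0, 0, 0]], turn=[0, 0, 0])

```text
t: 6.25
tcp_pos: [0.5553, -0.0459, 0.1857]
ee_rot: [[0.105, 0.994, 0.0], [0.994, -0.105, 0.0], [0.0, 0.0, -1.0]]
force: [-0.2, 0.4, -0.7]
opening: 0.0
```

Call:
apply_moves(translation=[[0, 0.05, 0], [0, 0, 0], [0, 0, 0]], turn=[0, 0, 0])

```text
t: 6.55
tcp_pos: [0.5556, -0.0459, 0.1857]
ee_rot: [[0.105, 0.994, -0.0], [0.994, -0.105, 0.0], [-0.0, -0.0, -1.0]]
force: [-1.5, 0.8, -0.2]
opening: 0.003
```

Call:
apply_moves(translation=[[0, 0.05, 0], [0, 0, 0], [0, 0, 0]], turn=[0, 0, 0])

```text
t: 6.85
tcp_pos: [0.5559, -0.046, 0.1856]
ee_rot: [[0.105, 0.994, -0.001], [0.994, -0.105, 0.0], [-0.0, -0.001, -1.0]]
force: [-2.9, -0.1, 0.8]
opening: 0.002
```

Run:
```python
from h import *
state()
s,T=wrist(); W=pts(s,T); np.savez("w4",W=W); j=J(W*1000)
save("w4",cv2.resize(s["frame"][200:360,260:560],None,fx=2.5,fy=2.5,interpolation=cv2.INTER_CUBIC))
for v in (240,248,256): print(v,[(u,*j[v,u].round(1).tolist(),int(W[v,u,2]*1000)) for u in range(425,480,3)])
```

```text
t 6.85 jig [ -2.3 -42.9] tipz 12.6 yaw -6.05 F [-2.9 -0.1  0.8] op 0.002
240 [(425, 46.1, -35.1, 11), (428, 48.0, -35.7, 9), (431, 49.1, -35.4, 10), (434, 49.9, -34.8, 12), (437, 50.2, -33.6, 14), (440, 50.1, -32.1, 18), (443, 50.1, -30.7, 21), (446, 49.8, -29.2, 25), (449, 50.7, -28.8, 26), (452, 52.0, -29.0, 25), (455, 53.2, -28.9, 25), (458, 54.3, -28.8, 26), (461, 55.1, -28.5, 26), (464, 57.2, -29.3, 24), (467, 58.3, -29.2, 25), (470, 59.1, -28.8, 26), (473, 60.2, -28.8, 26), (476, 61.7, -29.0, 25), (479, 62.9, -29.0, 25)]
248 [(425, 43.5, -35.0, 20), (428, 45.0, -35.3, 19), (431, 46.2, -35.3, 19), (434, 47.6, -35.4, 19), (437, 48.9, -35.5, 18), (440, 49.8, -35.1, 19), (443, 49.9, -33.7, 22), (446, 49.7, -32.1, 26), (449, 51.1, -32.4, 25), (452, 52.1, -32.1, 26), (455, 53.4, -32.2, 26), (458, 54.8, -32.4, 25), (461, 56.3, -32.7, 25), (464, 57.6, -32.8, 25), (467, 58.3, -32.3, 26), (470, 59.9, -32.7, 25), (473, 60.6, -32.2, 26), (476, 61.7, -32.1, 26), (479, 63.5, -32.6, 25)]
256 [(425, 43.2, -37.9, 21), (428, 44.0, -37.3, 23), (431, 45.6, -37.7, 22), (434, 46.8, -37.7, 22), (437, 48.1, -37.7, 22), (440, 49.1, -37.4, 22), (443, 50.2, -37.2, 23), (446, 50.2, -35.9, 25), (449, 51.1, -35.5, 26), (452, 52.9, -36.1, 25), (455, 54.1, -36.0, 25), (458, 55.4, -36.2, 25), (461, 56.5, -36.0, 25), (464, 57.5, -35.8, 26), (467, 59.3, -36.4, 24), (470, 59.8, -35.7, 26), (473, 61.5, -36.1, 25), (476, 62.4, -35.9, 25), (479, 63.5, -35.8, 26)]
```

View pics/w4.png

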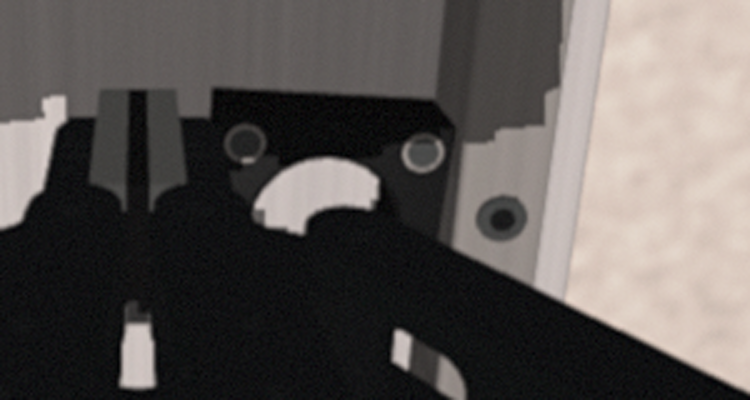

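The plate's upper right corner touches the rail at crop (455,128). Its top edge falls about 3° across the crop, so the lower end isn't seated. The plate's centre is near jig y = -52, so I was pushing off-centre. I'll back off, shift 1 cm, and push there.

Call:
apply_moves(translation=[[0, -0.5, 0], [-0.5, 0, 0], [-0.5, 0, 0], [0, 0.2, 0], [0, 0.1, 0], [0, 0.1, 0], [0, 0, 0], [0, 0, 0]], turn=[0, 0, 0, 0, 0, 0, 0, 0])

```text
t: 7.7
tcp_pos: [0.5541, -0.0558, 0.1856]
ee_rot: [[0.105, 0.994, -0.0], [0.994, -0.105, -0.0], [-0.0, -0.0, -1.0]]
force: [-1.3, -1.2, 1.1]
opening: -0.002
```

Call:
apply_moves(translation=[[0, 0.1, 0], [0, 0.05, 0], [0, 0, 0], [0, 0, 0]], turn=[0, 0, 0, 0])

```text
t: 8.1
tcp_pos: [0.5548, -0.0559, 0.1855]
ee_rot: [[0.105, 0.994, -0.002], [0.994, -0.105, 0.0], [-0.0, -0.002, -1.0]]
force: [-5.4, -0.2, 4.6]
opening: 0.001
```

Call:
apply_moves(translation=[[0, 0.05, 0], [0, 0.05, 0], [0, 0, 0], [0, 0, 0]], turn=[0, 0, 0, 0])

```text
t: 8.5
tcp_pos: [0.5552, -0.056, 0.1854]
ee_rot: [[0.106, 0.994, -0.004], [0.994, -0.106, 0.0], [-0.0, -0.004, -1.0]]
force: [-7.3, -0.1, 5.4]
opening: -0.002
```

```bash
cat >> h.py <<'E'
def topedge(W):
    # leading (+jig y) edge of plate top: fit y vs x ; and right edge
    j=J(W*1000); z=W[...,2]*1000; P=[]
    for u in range(340,460):
        c=np.where((z[:,u]>18)&(z[:,u]<24)&(j[:,u,0]>12)&(j[:,u,0]<47)&(j[:,u,1]<75))[0]
        if len(c)>3: P.append(j[c[:3],u].mean(0))
    P=np.array(P); a=np.polyfit(P[:,0],P[:,1],1); print("lead edge slope deg",np.degrees(np.arctan(a[0])).round(2),"y at x=30",np.polyval(a,30).round(1),len(P),np.std(P[:,1]-np.polyval(a,P[:,0])).round(2))
E
python3 - <<'E'
from h import *
state(); topedge(np.load("w4.npz")["W"])
s,T=wrist(); W=pts(s,T); topedge(W)
E
```

```text
t 8.5 jig [ -1.9 -53. ] tipz 12.4 yaw -6.06 F [-7.3 -0.1  5.4] op -0.002
lead edge slope deg -3.3 y at x=30 -34.2 84 0.15
lead edge slope deg -1.7 y at x=30 -34.5 87 1.52
```

Run:
```python
from h import *
s,T=wrist(); W=pts(s,T); np.savez("w5",W=W)
save("w5",cv2.resize(s["frame"][200:360,260:560],None,fx=2.5,fy=2.5,interpolation=cv2.INTER_CUBIC))
j=J(W*1000)
for u in range(345,450,8):
    c=np.where((W[:,u,2]>.018)&(W[:,u,2]<.024)&(j[:,u,0]>12)&(j[:,u,0]<47)&(j[:,u,1]<75))[0]
    print(u,c[0],j[c[0],u].round(1),end='; ')
```

```text
Traceback (most recent call last):
IndexError: index 0 is out of bounds for axis 0 with size 0
```

View pics/w5.png

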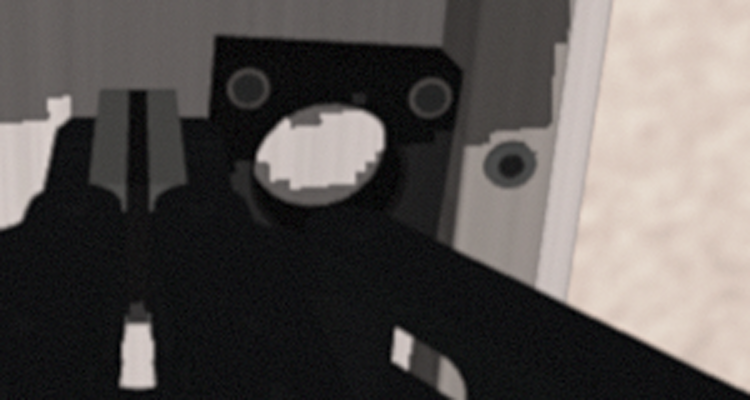

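Run:
```python
from h import *
W=np.load("w5.npz")["W"]; j=J(W*1000); z=W[...,2]*1000
for v in range(214,300,4):
    r=[u for u in range(400,480) if 23.8<z[v,u]<28 and j[v,u,0]>40]
    if not r: continue
    u0=r[0]; q=[u for u in range(380,u0) if 19<z[v,u]<23.5 and 30<j[v,u,0]<52]
    print(v,"rail from",u0,j[v,u0].round(1),"plate top last",(q[-1],j[v,q[-1]].round(1),z[v,q[-1]].round(1)) if q else None, "rail right", j[v,r[-1]].round(1))
P=[]
for u in range(340,440):
    c=np.where((z[:,u]>19)&(z[:,u]<24)&(j[:,u,0]>12)&(j[:,u,0]<44)&(j[:,u,1]<-20)&(j[:,u,1]>-60))[0]
    if len(c): P.append((u,c[0],*j[c[0],u]))
P=np.array(P);a=np.polyfit(P[:,2],P[:,3],1);r=P[:,3]-np.polyval(a,P[:,2]);k=abs(r)<1;a=np.polyfit(P[k,2],P[k,3],1)
print(np.degrees(np.arctan(a[0])),np.polyval(a,30),k.sum())
s=cams.snapshot("scene"); np.savez("s5",W=pts(s),f=s["frame"])
save("s5",cv2.resize(s["frame"][190:300,210:390],None,fx=4,fy=4,interpolation=cv2.INTER_CUBIC))
```

```text
214 rail from 449 [ 49.8 -28.2] plate top last (447, array([ 50., -29.]), np.float64(22.4)) rail right [ 61.  -27.8]
218 rail from 449 [ 49.8 -29.7] plate top last (448, array([ 50.2, -30.4]), np.float64(23.2)) rail right [ 61.3 -29.5]
222 rail from 447 [ 49.6 -31.8] plate top last (446, array([ 50. , -32.5]), np.float64(22.2)) rail right [ 61.2 -30.9]
226 rail from 448 [ 50.  -33.3] plate top last (447, array([ 50.1, -33.8]), np.float64(23.3)) rail right [ 61.  -32.3]
230 rail from 447 [ 49.7 -35. ] plate top last (446, array([ 50.2, -35.8]), np.float64(22.6)) rail right [ 61.9 -34.5]
234 rail from 446 [ 49.8 -37. ] plate top last (445, array([ 50. , -37.6]), np.float64(22.6)) rail right [ 61.7 -35.9]
238 rail from 446 [ 49.9 -38.7] plate top last (444, array([ 50. , -39.7]), np.float64(21.8)) rail right [ 62.4 -38. ]
242 rail from 446 [ 49.9 -40.2] plate top last (444, array([ 49.7, -40.9]), np.float64(23.1)) rail right [ 62.4 -39.5]
246 rail from 445 [ 49.7 -42. ] plate top last (444, array([ 50.1, -42.8]), np.float64(22.7)) rail right [ 63.3 -41.8]
250 rail from 444 [ 49.2 -43.4]
[... 853 characters left out ...]
array([ 50.1, -57.9]), np.float64(22.0)) rail right [ 64.3 -55.8]
282 rail from 442 [ 50.3 -58.6] plate top last (440, array([ 50.2, -59.6]), np.float64(22.3)) rail right [ 64.6 -57.7]
286 rail from 441 [ 50.2 -60.6] plate top last (440, array([ 50.2, -61.3]), np.float64(22.6)) rail right [ 64.2 -59.3]
290 rail from 441 [ 49.6 -61.4] plate top last (440, array([ 50.2, -63. ]), np.float64(23.0)) rail right [ 64.5 -61.8]
294 rail from 441 [ 50.3 -64. ] plate top last (439, array([ 50. , -64.9]), np.float64(23.0)) rail right [ 64.7 -63.6]
298 rail from 440 [ 49.9 -65.8] plate top last (439, array([ 50.1, -66.7]), np.float64(23.2)) rail right [ 63.8 -64.6]
-3.19430136573535 -34.15950854937412 78
```

View pics/s5.png

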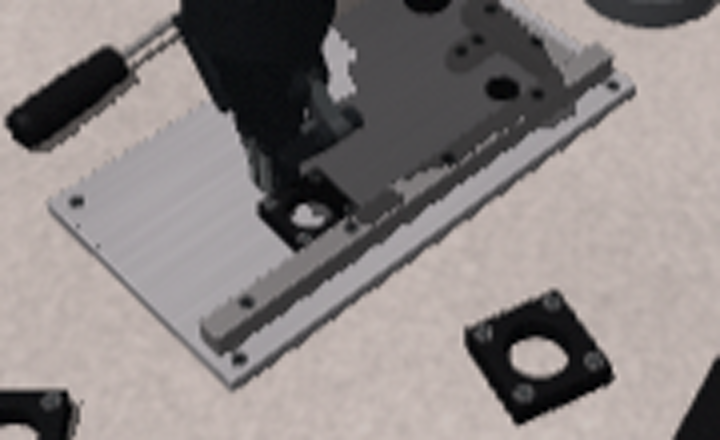

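Run:
```python
from h import *
W=np.load("w5.npz")["W"]; j=J(W*1000); z=W[...,2]*1000
m=(z>18)&(z<25)&(j[...,0]>14)&(j[...,0]<47)&(j[...,1]<-36)&(j[...,1]>-60)
A=np.c_[j[m]-[30,-50],np.ones(m.sum())]; c=np.linalg.lstsq(A,z[m],rcond=None)[0]; print("plane",c,m.sum(),np.std(z[m]-A@c))
for v in (222,234,246,258,270,282,294):
    print(v,[(int(j[v,u,0]*10)/10,int(z[v,u]*10)/10) for u in range(430,448,1)])
# visible base strip in w1: reference check of rail slope from this very frame
W1=np.load("w1.npz")["W"]
for w in (W1,W):
    jj=J(w*1000); zz=w[...,2]*1000; E=[]
    for v in range(20,300,5):
        r=[u for u in range(380,560) if 24.2<zz[v,u]<28 and jj[v,u,0]>40]
        if r: E.append(jj[v,r[0]])
    E=np.array(E); a=np.polyfit(E[:,1],E[:,0],1); print("rail slope deg",np.degrees(a[0]),np.polyval(a,-50),len(E))
```

```text
plane [1.57133194e-03 2.50761247e-02 2.16589755e+01] 2200 0.6900634184596584
222 [(46.1, 14.7), (46.4, 15.1), (46.8, 15.1), (47.4, 14.7), (47.7, 15.1), (48.5, 14.0), (48.6, 14.8), (49.3, 14.2), (49.9, 13.6), (50.2, 14.1), (50.0, 15.5), (49.7, 17.5), (49.8, 18.3), (50.1, 18.6), (49.7, 20.8), (49.8, 21.5), (50.0, 22.2), (49.5, 24.2)]
234 [(43.9, 22.2), (44.0, 23.0), (45.0, 21.6), (45.1, 22.3), (45.6, 22.0), (46.0, 22.1), (46.3, 22.4), (46.9, 21.8), (47.2, 22.2), (47.5, 22.4), (48.2, 21.8), (48.5, 21.9), (49.5, 20.4), (49.3, 22.1), (49.8, 21.9), (49.9, 22.6), (49.8, 23.9), (50.0, 24.4)]
246 [(44.5, 22.0), (45.1, 21.5), (45.0, 22.7), (45.5, 22.5), (46.1, 22.1), (46.5, 22.0), (47.1, 21.5), (48.0, 20.4), (48.4, 20.2), (48.0, 22.4), (48.5, 22.2), (49.1, 21.9), (49.5, 21.8), (49.9, 21.7), (50.0, 22.6), (49.7, 24.4), (49.9, 25.0), (50.1, 25.3)]
258 [(45.0, 21.7), (45.7, 21.2), (46.0, 21.3), (46.3, 21.8), (46.7, 21.8), (47.1, 21.8), (47.5, 21.8), (47.8, 22.3), (48.2, 22.1), (48.4, 22.8), (49.2, 21.7), (50.1, 20.6), (49.7, 22.6), (49.9, 23.1), (49.8, 24.5), (49.8, 25.6), (49.8, 26.3), (50.4, 25
[... 187 characters left out ...]
.5), (50.0, 24.4), (50.0, 25.3), (50.3, 25.6), (50.3, 26.5), (50.8, 26.3)]
282 [(46.0, 21.8), (46.5, 21.6), (46.8, 22.0), (47.2, 21.9), (47.7, 22.0), (48.1, 21.9), (48.3, 22.6), (50.3, 18.5), (49.9, 20.7), (49.8, 21.9), (50.1, 22.2), (50.0, 23.5), (50.2, 24.0), (50.0, 25.5), (50.3, 25.9), (50.7, 26.0), (51.6, 24.9), (51.4, 26.3)]
294 [(30.8, 64.1), (47.0, 21.6), (47.5, 21.4), (47.8, 21.8), (48.7, 20.6), (49.9, 18.6), (49.5, 20.8), (49.5, 21.8), (49.8, 22.4), (49.9, 23.0), (50.2, 23.5), (50.2, 24.4), (50.5, 24.7), (50.3, 26.3), (50.5, 26.7), (51.4, 25.6), (51.3, 26.8), (52.0, 26.1)]
rail slope deg 0.026438151623140643 49.81777996271373 56
rail slope deg 0.1456903073374429 49.74602116012156 56
```

The rail strip shows contact at the +y end. There is a gap of about 1.7 mm at the -y end, and the plate is about 3° off flat, wedged by friction. I'll back off and push near its -y end to swing it flat.

Call:
apply_moves(translation=[[0, -0.4, -0.1], [0, -0.4, 0], [-0.6, 0, 0], [-0.6, 0, 0], [0, 0.2, 0], [0, 0.2, 0], [0, 0.1, 0], [0, 0.05, 0], [0, 0, 0], [0, 0, 0]], turn=[0, 0, 0, 0, 0, 0, 0, 0, 0, 0])

```text
t: 9.65
tcp_pos: [0.5529, -0.0677, 0.1867]
ee_rot: [[0.105, 0.994, -0.0], [0.994, -0.105, 0.0], [0.0, -0.0, -1.0]]
force: [-0.5, -0.1, -0.1]
opening: -0.002
```

Call:
apply_moves(translation=[[0, 0.05, 0], [0, 0.05, 0], [0, 0, 0], [0, 0, 0]], turn=[0, 0, 0, 0])

```text
t: 10.05
tcp_pos: [0.554, -0.0679, 0.1867]
ee_rot: [[0.105, 0.994, 0.0], [0.994, -0.105, 0.0], [0.0, 0.0, -1.0]]
force: [-0.3, 1.3, -0.1]
opening: -0.005
```

```bash
cat >> h.py <<'E'
def lead(W,y0=-20,y1=-60):
    j=J(W*1000); z=W[...,2]*1000; P=[]
    for u in range(330,445):
        c=np.where((z[:,u]>19)&(z[:,u]<24)&(j[:,u,0]>12)&(j[:,u,0]<44)&(j[:,u,1]<y0)&(j[:,u,1]>y1))[0]
        if len(c): P.append(j[c[0],u])
    P=np.array(P)
    for i in range(3):
        a=np.polyfit(P[:,0],P[:,1],1); r=abs(P[:,1]-np.polyval(a,P[:,0])); P=P[r<max(.6,np.median(r)*3)]
    print("lead deg",np.degrees(np.arctan(a[0])).round(2),"y@30",np.polyval(a,30).round(1),len(P))
E
python3 - <<'E'
from h import *
state(); s,T=wrist(); W=pts(s,T); lead(W)
E
```

```text
t 10.05 jig [ -1.9 -64.9] tipz 13.7 yaw -6.05 F [-0.3  1.3 -0.1] op -0.005
lead deg -0.19 y@30 -33.5 80
```

It has swung to within 0.2° of flat. I'll press on until there is a definite force.

Call:
apply_moves(translation=[[0, 0.05, 0], [0, 0.05, 0], [0, 0, 0], [0, 0, 0]], turn=[0, 0, 0, 0])

```text
t: 10.5
tcp_pos: [0.5545, -0.0679, 0.1866]
ee_rot: [[0.105, 0.994, -0.001], [0.994, -0.105, 0.0], [0.0, -0.001, -1.0]]
force: [-2.0, 0.4, 1.8]
opening: 0.002
```

Call:
apply_moves(translation=[[0, 0.05, 0], [0, 0.05, 0], [0, 0, 0], [0, 0, 0]], turn=[0, 0, 0, 0])

```text
t: 10.9
tcp_pos: [0.5549, -0.068, 0.1865]
ee_rot: [[0.105, 0.994, -0.003], [0.994, -0.105, 0.0], [-0.0, -0.003, -1.0]]
force: [-4.8, -0.1, 3.6]
opening: 0.002
```

Run:
```python
from h import *
state(); s,T=wrist(); W=pts(s,T); lead(W); j=J(W*1000); z=W[...,2]*1000
for h in range(0,1):
    g=[]
    for v in range(190,290,3):
        q=[u for u in range(410,460) if 20.8<z[v,u]<22.6 and 45<j[v,u,0]<49.6 and -73<j[v,u,1]<-36]
        if q: g.append((j[v,q[-1]].round(1)).tolist())
    print(g)
```

```text
t 10.9 jig [ -0.9 -64.9] tipz 13.5 yaw -6.05 F [-4.8 -0.1  3.6] op 0.002
lead deg -0.04 y@30 -33.5 80
[[49.4, -36.5], [49.6, -37.8], [49.4, -38.9], [49.6, -40.5], [48.8, -41.4], [49.3, -43.0], [49.5, -44.4], [49.2, -45.3], [49.4, -46.6], [49.4, -47.9], [49.4, -49.4], [49.0, -50.6], [49.2, -52.0], [49.1, -53.2], [49.3, -55.0], [49.6, -56.1], [48.4, -57.4], [49.4, -58.8], [49.3, -60.5], [48.6, -61.3], [49.0, -63.1], [49.4, -64.3], [49.2, -65.7], [49.2, -67.0], [49.5, -68.6], [49.5, -70.5], [49.6, -71.2], [49.4, -72.8]]
```

It is now flat on the rail: the leading edge is at -0.04° and the rail-side edge is constant along its length. I'll go round to the -y side. No object is in that area.

Call:
apply_moves(translation=[[0, -0.5, 0], [0, -0.5, 0], [-1.5, 0, 0], [-1.5, 0, 0], [0, 1.5, 0], [0, 1.5, 0], [0, 0, 0], [0.4, 0, 0], [0.2, 0, 0], [0, 0, 0]], turn=[0, 0, 0, 0, 0, 0, 0, 0, 0, 0])

```text
t: 11.95
tcp_pos: [0.5725, -0.0937, 0.1864]
ee_rot: [[0.105, 0.994, -0.001], [0.994, -0.105, 0.0], [0.0, -0.001, -1.0]]
force: [0.6, -0.0, 0.1]
opening: -0.004
```

Run:
```python
from h import *
state(); s,T=wrist(); W=pts(s,T); lead(W)
save("w6",s["frame"])
```

```text
t 11.95 jig [ 19.2 -88.7] tipz 13.4 yaw -6.03 F [ 0.6 -0.   0.1] op -0.004
lead deg -0.4 y@30 -33.5 53
```

View pics/w6.png

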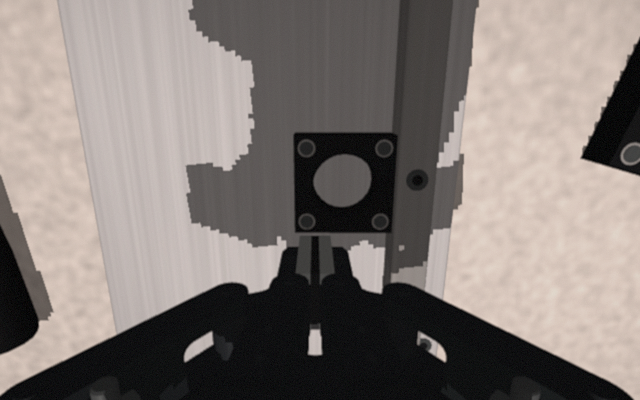

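The plate at (345,182) is square and flush on the rail at x≈393. The fingertips are just behind it at (315,240), about 11 mm too far left, so I'll shift and then push along with a slight bias toward the rail.

Call:
apply_moves(translation=[[-0.3, 0, 0], [0, 1.0, 0], [0, 0, 0], [0.3, 0, 0], [0.3, 0.01, 0], [0.3, 0.01, 0], [0.3, 0.01, 0], [0.3, 0.01, 0], [0.3, 0.01, 0], [0.3, 0.01, 0], [0, 0, 0]], turn=[0, 0, 0, 0, 0, 0, 0, 0, 0, 0, 0])

```text
t: 13.1
tcp_pos: [0.5858, -0.0768, 0.1867]
ee_rot: [[0.105, 0.994, 0.0], [0.994, -0.105, 0.0], [0.0, 0.0, -1.0]]
force: [-1.0, -0.3, -0.1]
opening: -0.0
```

```bash
cat >> h.py <<'E'
def pl(W):
    j=J(W*1000); z=W[...,2]*1000; y0=J(telemetry.sense()["tcp_pos"]*1000)[1]
    m=((z>19.5)&(z<23.8)&(j[...,0]>9)&(j[...,0]<49.5)&(j[...,1]>y0+8)&(j[...,1]<y0+58)).astype(np.uint8)
    m=cv2.morphologyEx(m,cv2.MORPH_OPEN,np.ones((5,5)))
    n,l,s,c=cv2.connectedComponentsWithStats(m); i=1+s[1:,4].argmax()
    q=j[l==i]; print("plate rect",cv2.minAreaRect(q.astype(np.float32)),"n",len(q),"bounds",np.percentile(q,[.5,99.5],axis=0).round(1).tolist())
E
python3 - <<'E'
from h import *
state(); s,T=wrist(); W=pts(s,T); lead(W,0,-40); pl(W)
E
```

```text
t 13.1 jig [ 30.7 -70.5] tipz 13.7 yaw -6.02 F [-1.  -0.3 -0.1] op -0.0
lead deg -0.61 y@30 -18.2 21
plate rect ((29.698043823242188, -38.59864044189453), (40.984439849853516, 39.582401275634766), 89.98152923583984) n 6709 bounds [[10.1, -58.6], [49.3, -18.3]]
```

The plate is square and flush, with its centre at (29.9, -38.5). The TCP trails it by 32 mm, so home should be at a TCP jig y of about 58. I'll continue.

Call:
apply_moves(translation=[[0.4, 0.005, 0], [0.4, 0.005, 0], [0.4, 0.005, 0], [0.4, 0.005, 0], [0.4, 0.005, 0], [0.4, 0.005, 0], [0.4, 0.005, 0], [0.4, 0.005, 0], [0.4, 0.005, 0], [0.4, 0.005, 0], [0.4, 0.005, 0], [0.4, 0.005, 0]], turn=[0, 0, 0, 0, 0, 0, 0, 0, 0, 0, 0, 0])

```text
t: 14.35
tcp_pos: [0.5914, -0.0293, 0.1867]
ee_rot: [[0.105, 0.994, -0.0], [0.994, -0.105, 0.0], [0.0, -0.0, -1.0]]
force: [1.0, -0.4, -0.1]
opening: -0.002
```

Run:
```python
from h import *
state(); s,T=wrist(); W=pts(s,T); pl(W)
```

```text
t 14.35 jig [ 31.3 -22.6] tipz 13.7 yaw -6.05 F [ 1.  -0.4 -0.1] op -0.002
plate rect ((29.720666885375977, 9.054313659667969), (39.527984619140625, 40.82052230834961), 0.04444659873843193) n 6637 bounds [[10.2, -10.9], [49.3, 29.3]]
```

Call:
apply_moves(translation=[[0.4, 0.005, 0], [0.4, 0.005, 0], [0.4, 0.005, 0], [0.4, 0.005, 0], [0.4, 0.005, 0], [0.4, 0.005, 0], [0.4, 0.005, 0], [0.4, 0.005, 0], [0.4, 0.005, 0], [0.4, 0.005, 0], [0, 0, 0]], turn=[0, 0, 0, 0, 0, 0, 0, 0, 0, 0, 0])

```text
t: 15.5
tcp_pos: [0.5962, 0.0107, 0.1867]
ee_rot: [[0.105, 0.995, 0.0], [0.995, -0.105, 0.0], [0.0, 0.0, -1.0]]
force: [-0.4, -0.1, -0.3]
opening: 0.001
```

Run:
```python
from h import *
state(); s,T=wrist(); W=pts(s,T); pl(W)
```

```text
t 15.5 jig [31.8 17.6] tipz 13.7 yaw -6.01 F [-0.4 -0.1 -0.3] op 0.001
plate rect ((29.725467681884766, 49.62236404418945), (41.11219787597656, 39.60606002807617), 89.82405090332031) n 6720 bounds [[10.2, 29.6], [49.3, 69.9]]
```

Call:
apply_moves(translation=[[0.4, 0.005, 0], [0.4, 0.005, 0], [0.4, 0.005, 0], [0.4, 0.005, 0], [0.4, 0.005, 0], [0.4, 0.005, 0], [0.4, 0.005, 0], [0.4, 0.005, 0], [0.4, 0.005, 0], [0.1, 0, 0], [0, 0, 0], [0, 0, 0]], turn=[0, 0, 0, 0, 0, 0, 0, 0, 0, 0, 0, 0])

```text
t: 16.75
tcp_pos: [0.6005, 0.0468, 0.1868]
ee_rot: [[0.105, 0.994, 0.0], [0.994, -0.105, 0.0], [0.0, 0.0, -1.0]]
force: [1.5, -0.2, 0.7]
opening: -0.001
```

Call:
apply_moves(translation=[[0.1, 0, 0], [0.1, 0, 0], [0, 0, 0], [0, 0, 0]], turn=[0, 0, 0, 0])

```text
t: 17.15
tcp_pos: [0.6007, 0.0488, 0.1867]
ee_rot: [[0.105, 0.994, -0.0], [0.994, -0.105, 0.0], [0.0, -0.0, -1.0]]
force: [0.0, 0.7, 0.5]
opening: 0.002
```

Call:
apply_moves(translation=[[0.05, 0, 0], [0.05, 0, 0], [0, 0, 0], [0, 0, 0]], turn=[0, 0, 0, 0])

```text
t: 17.55
tcp_pos: [0.6008, 0.0499, 0.1867]
ee_rot: [[0.105, 0.994, -0.0], [0.994, -0.105, 0.0], [0.0, -0.0, -1.0]]
force: [-0.3, -0.5, 0.3]
opening: -0.003
```

Run:
```python
from h import *
state(); s,T=wrist(); W=pts(s,T); pl(W)
```

```text
t 17.55 jig [32.2 57.1] tipz 13.7 yaw -6.05 F [-0.3 -0.5  0.3] op -0.003
plate rect ((29.619129180908203, 88.82496643066406), (39.73915481567383, 40.51701736450195), 0.027845580130815506) n 6644 bounds [[10.2, 68.9], [49.3, 109.0]]
```

The plate is at y = 88.8 and square, with about 1 mm to go. I'll creep until the stop pushes back.

Call:
apply_moves(translation=[[0.05, 0, 0], [0.05, 0, 0], [0, 0, 0], [0, 0, 0]], turn=[0, 0, 0, 0])

```text
t: 18.0
tcp_pos: [0.6009, 0.0508, 0.1867]
ee_rot: [[0.105, 0.994, 0.0], [0.994, -0.105, -0.0], [-0.0, 0.0, -1.0]]
force: [-0.7, -0.1, 0.1]
opening: 0.003
```

Call:
apply_moves(translation=[[0.05, 0, 0], [0.05, 0, 0], [0, 0, 0], [0, 0, 0]], turn=[0, 0, 0, 0])

```text
t: 18.4
tcp_pos: [0.6009, 0.0513, 0.1867]
ee_rot: [[0.106, 0.994, -0.0], [0.994, -0.106, -0.002], [-0.002, -0.0, -1.0]]
force: [-1.6, -5.1, 1.1]
opening: 0.001
```

Call:
apply_moves(translation=[[0.05, 0.02, 0], [0, 0.03, 0], [0, 0, 0], [0, 0, 0]], turn=[0, 0, 0, 0])

```text
t: 18.8
tcp_pos: [0.6011, 0.0514, 0.1867]
ee_rot: [[0.106, 0.994, -0.001], [0.994, -0.106, -0.003], [-0.003, -0.001, -1.0]]
force: [-1.5, -6.5, 2.2]
opening: 0.004
```

Run:
```python
from h import *
state(); s,T=wrist(); W=pts(s,T); pl(W)
```

```text
t 18.8 jig [32.4 58.7] tipz 13.7 yaw -6.09 F [-1.5 -6.5  2.2] op 0.004
plate rect ((29.697362899780273, 89.50276184082031), (39.80778503417969, 39.600486755371094), 89.9256591796875) n 6529 bounds [[10.1, 70.0], [49.3, 109.2]]
```

Call:
apply_moves(translation=[[-0.2, 0, 0], [-1.0, 0, 0], [-1.5, 0, 0], [0, 0, 0], [0, 0, 0]], turn=[0, 0, 0, 0, 0])

```text
t: 19.35
tcp_pos: [0.5987, 0.0248, 0.1867]
ee_rot: [[0.107, 0.994, 0.0], [0.994, -0.107, 0.001], [0.001, 0.0, -1.0]]
force: [-0.3, -0.5, 0.5]
opening: -0.0
```

Run:
```python
from h import *
state(); s,T=wrist(); W=pts(s,T); np.savez("w7",W=W)
j=J(W*1000); z=W[...,2]*1000
m=((z>19.8)&(z<23.8)&(j[...,0]>8.5)&(j[...,0]<49.5)&(j[...,1]>60)&(j[...,1]<109.5)).astype(np.uint8)
q=j[m>0]; print(cv2.minAreaRect(q.astype(np.float32)),np.percentile(q,[.5,99.5],axis=0).round(1).tolist())
save("w7",cv2.resize(s["frame"][0:260,200:520],None,fx=2.3,fy=2.3,interpolation=cv2.INTER_CUBIC))
# gap profiles: across stop (column) and rail (rows)
v0,u0=np.unravel_index(np.nanargmin(np.hypot(j[...,0]-36,j[...,1]-100)),z.shape)
for u in (u0-35,u0,u0+10):
  print("stop",[(round(float(j[v,u,1]),1),round(float(z[v,u]),1)) for v in range(v0-35,v0) if 104<j[v,u,1]<113])
for dv in (0,25,50):
  print("rail",[(round(float(j[v0+dv,u,0]),1),round(float(z[v0+dv,u]),1)) for u in range(u0,u0+60) if 46<j[v0+dv,u,0]<52])
```

```text
t 19.35 jig [32.8 31.9] tipz 13.7 yaw -6.12 F [-0.3 -0.5  0.5] op -0.0
((29.66632843017578, 89.58293151855469), (39.665008544921875, 39.820411682128906), 0.04282505437731743) [[10.1, 70.0], [49.3, 109.4]]
stop [(112.1, 26.2), (111.8, 26.4), (111.5, 25.5), (111.2, 25.3), (110.8, 26.1), (110.5, 25.9), (110.1, 26.6), (110.0, 23.1), (109.8, 21.9), (109.4, 21.9), (109.2, 20.7), (108.8, 21.0), (108.4, 21.8), (108.1, 21.3), (107.6, 23.0), (107.3, 21.8), (107.0, 22.5), (106.6, 22.7), (106.2, 23.5), (106.0, 21.1), (105.6, 22.0), (105.2, 22.5), (104.9, 22.1), (104.5, 23.4), (104.1, 23.0)]
stop [(112.2, 25.6), (111.9, 25.5), (111.5, 26.0), (111.1, 26.9), (110.8, 25.7), (110.5, 25.7), (110.1, 26.7), (109.9, 24.2), (109.9, 20.5), (109.4, 21.7), (109.1, 21.3), (108.7, 22.2), (108.4, 21.4), (108.0, 22.2), (107.6, 22.4), (107.3, 22.1), (107.0, 20.9), (106.6, 21.9), (106.2, 22.5), (105.9, 22.0), (105.6, 22.1), (105.2, 21.6), (104.9, 21.6), (104.5, 22.1), (104.2, 21.8)]
stop [(112.2, 25.3), (111.9, 25.0), (111.5, 26.1), (111.1, 27.2), (110.9, 25.1), (110.5, 25.9), (110.2, 25.5), (110.0, 23.4), (109.8,
[... 307 characters left out ...]
), (47.8, 21.1), (48.0, 22.1), (48.5, 21.2), (48.8, 21.7), (49.2, 22.1), (49.6, 21.3), (50.0, 21.6), (50.0, 24.0), (50.1, 26.0), (50.5, 25.8), (50.6, 27.6), (51.3, 25.1), (51.7, 25.2), (51.9, 25.8)]
rail [(46.1, 21.8), (46.5, 21.3), (46.9, 21.1), (47.2, 22.4), (47.6, 21.7), (47.9, 22.6), (48.4, 21.8), (48.8, 21.7), (49.1, 22.1), (49.5, 21.7), (49.8, 22.8), (50.0, 23.5), (50.2, 24.7), (50.3, 27.1), (50.8, 26.2), (51.3, 25.0), (51.5, 26.4), (52.0, 25.6)]
rail [(46.2, 22.8), (46.8, 21.5), (47.2, 21.4), (47.5, 21.6), (47.9, 21.9), (48.2, 22.4), (48.6, 22.5), (49.0, 21.9), (49.5, 21.7), (49.9, 21.0), (50.2, 21.7), (50.1, 25.7), (50.6, 24.9), (51.0, 24.8), (51.3, 24.8), (51.5, 25.9), (51.9, 26.2)]
```

View pics/w7.png

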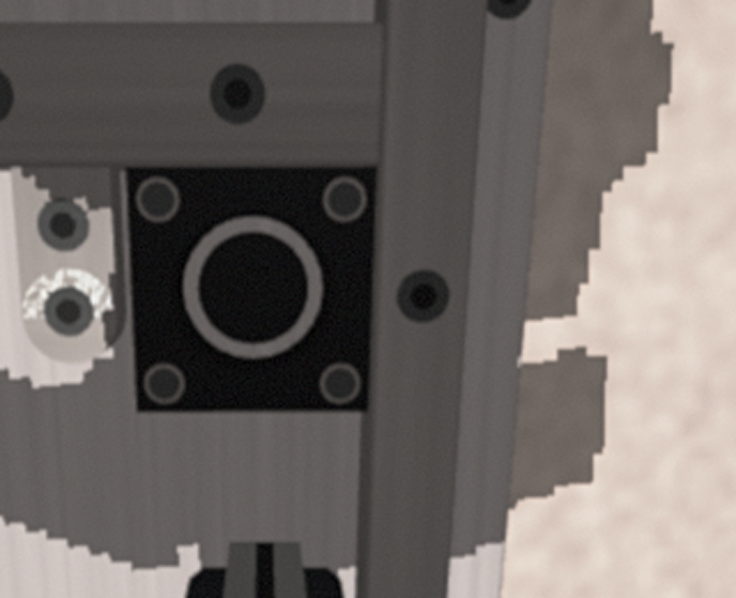

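The plate sits at crop (252,290), flush under the stop (edge at y≈167) and along the rail (x≈372), with no gaps. The depth profiles step straight from plate top to stop and rail top at 110 and 50 mm. I'll raise the hand clear and hand in.

Call:
apply_moves(translation=[[0, 0, -2.0], [0, 0, -4.0], [0, 0, -4.0], [0, 0, -4.0], [0, 0, 0], [0, 0, 0], [0, 0, 0]], turn=[0, 0, 0, 0, 0, 0, 0])

```text
t: 20.1
tcp_pos: [0.598, 0.0257, 0.3254]
ee_rot: [[0.105, 0.994, -0.002], [0.994, -0.105, 0.0], [0.0, -0.002, -1.0]]
force: [-1.1, -0.6, -0.4]
opening: -0.002
```

Run:
```python
from h import *
state(); s,T=wrist(); W=pts(s,T); j=J(W*1000); z=W[...,2]*1000
m=(z>19)&(z<23.8)&(j[...,0]>8.5)&(j[...,0]<49.5)&(j[...,1]>60)&(j[...,1]<109.5)
print(cv2.minAreaRect(j[m].astype(np.float32)))
env.hand_in()
```

```text
t 20.1 jig [32.  32.7] tipz 152.4 yaw -6.03 F [-1.1 -0.6 -0.4] op -0.002
((29.862220764160156, 89.81074523925781), (39.02227783203125, 39.463531494140625), 88.81774139404297)
the job is handed in; nothing more can be done
```

The 40 mm cage plate is fully home in the corner pocket, flush against both the rail and the end stop. I handed the job in at about 20 s with the hand raised clear. I used only pushes with the shut fingertips: first to the rail until flat, then along it into the pocket. The highest wrist force I read was about 9 N.

- **Correction on the way:** The first two pushes left the plate about 3° off the rail, so I pushed again near its other end. That brought it flat (leading edge at -0.04°) before any sliding began.
- **Last checks:** The close-up showed the plate at jig (29.7, 89.6) mm, 0.04° from square, with no gap at the stop or the rail. The pocket is at (30, 90).
- **Disagreement:** The final rough fit from higher up gave (29.9, 89.8) but about 1.2° of turn. I put that down to coarse pixels at that height, because the close view was clean and nothing touched the plate afterwards.
- **Not checked:** I kept the arm away from the lens tube, post holder, tape roll and driver, but did not measure their positions again at the end.

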